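Load the shuttle drill jig and hold its index plunger out

ROBOT

A 6-joint arm with a two-finger parallel gripper is mounted at the origin on a cart in front of the work surface, level with it; the furniture and walls round the work are solid. World frame = base frame: x ahead of the robot, y to its left, z up, the work surface at z = 0. Lengths are in mm, angles in degrees, forces in N, time in s.
With the tool pointing down it reaches from about 300 to 850 mm from the base axis. Payload 4.2 kg.
Tool frame: the origin (TCP) lies between the finger pads; the fingertips stand 8 mm ahead of it and the grasp point (between the pads) lies 11 mm behind it; x points along the fingers, y is the direction in which the jaws open and shut, and the axes are right-handed (so a half turn about x gives the same grasp; the last joint's range is limited). The gripper opens to 91 mm and grips with 3 to 60 N. Pads are 32 mm wide; open, the fingers measure 118 mm over their backs; the gripper's body (76 mm by 178 mm) begins 60 mm behind the grasp point.
Start: joints at [73.453, 18.312, 89.639, -0, 72.044, -1.146], TCP at [152.707, 554.367, 221.976] pointing down, gripper open.
Joint ranges: [-177.97, 177.97], [-48.28, 115.42], [12.27, 149.76], [-77.06, 257.06], [2.81, 150.46], [-146.56, 146.56]. Speed limits (degrees/s): [147.25, 147.25, 180, 180, 180, 180].

INTERFACE

Orientations are given as [roll, pitch, yaw] about the fixed x, y, z axes, in that order (R = Rz(yaw) Ry(pitch) Rx(roll)).
In Python, from workcell import env gives the robot as it stands.
- The arm moves only by the tool arm_command, never from a script. Its arguments are lists of equal length, an entry for each row: "slide": the shift along the tool's x, y, z in cm, a list of three; "turn": the turn, a rotation vector about the tool's x, y, z in rad, a list of three; "grip": the closure in counts, from 0 (fully open) to 255 (shut). A call has 1 to 20 rows; each row is the pose to reach, as a shift and turn from the pose commanded when the call began, along the tool's axes at that moment; what a row does not reach only later rows make up. A row lasts 1/12 s, in which the tool goes at most 41.7 mm and 7.16 degrees, less where a joint would pass 70% of its speed; a pose out of reach is approached as far as the arm can. A call with a gripper value outside its range is refused whole. The fingers move at their own pace and stop on an object; "newtons" is the grip in N (left out, the last holds). Time passes only in rows, so rows that repeat a pose let the fingers close. It gives the time, the measured TCP pose, the force and the opening at its end, in the units of the state.
- env.state(): the state, without advancing time (a new reading comes with each control period).
- env.grab_frame(name): name is "scene" or "top" or "wrist"; returns (picture, depth): 384x512x3 uint8, red, green, blue; 384x512 float32, mm along the optical axis (not along the pixel's ray), 0 where there is no reading.
- env.calibration(name): a dict with "K" (3x3 intrinsics, pixels), "k1" (the pictures are not rectified: a ray, as slopes to the right and down, at radius r is drawn at 1 + k1 r^2 times it, then the intrinsics apply), "camera_from_world" (4x4, takes a point from world to camera coordinates); the wrist camera has in their place "T_tool_cam" (4x4, takes a point from camera to tool coordinates, whose origin is the TCP and whose axes are the tool frame's). Camera axes: x right, y up, looking along -z (the intrinsics and any distortion apply to the point x, -y, -z); pixel columns grow to the right and rows downward; lengths in mm; the calibration is good to about 2 mm. A picture is of the moment at which its call begins: read the wrist's pose just before it. calibration takes no time and is no camera call.
- env.job_done(): hands the job in, once; it reports no verdict.
Trained networks look in the newest picture that a camera, given by its name, has taken for a name from the list of things; names that differ only in an ending like _2 or _b are one class to them, and where a whole thing is asked for, a point or a joint stands for the part that bears it (a point fixed in the world has none). Each returns a list of dicts, best first, with "p" (0 to 1); they miss things now and then, are a little off and sometimes report something else, mostly with a low value. They report only what shows in the picture. A call takes as long as a camera call. They do not tell look-alikes from the thing itself.
- env.search_frame(camera, label): "point" ([x, y, z] in mm, in world coordinates, good to about 4 mm: the middle of the surface that is visible of it).
The state is a dict: "time_s": time; "qpos": joint angles; "qvel": joint speeds; "effort": joint torques, N m; "ee_pos": TCP position; "ee_rot": TCP orientation; "force": force on the tool from outside, world axes, zero at the start; "torque": the same for the moment, N m; "gripper_width": finger opening in mm.
Only numpy, scipy, OpenCV 4.12 (cv2) and the standard library are available. Lean on these libraries where they do the work, as an engineer would, in place of code of your own. Each camera call takes 0.05 s, during which the arm holds its last target.

TASK

Load the drill jig for cross-drilling: take the loose round steel bar, press it down past the sprung jaw into the two fork posts of the shuttle until it lies fully home with its middle midway between the posts and the jaw has snapped shut over it, and let go of it. Then pull the black knob of the index plunger straight up as far as it goes, so that the sprung shuttle carries the bar under the drill bush and up to its end stop, and finish while still holding the plunger fully out, because I want to set the stop screw before the pin drops into the next hole. Leave the screwdriver, the hex key set and the steel block where they are.

Things in the scene. Friction and masses are not known exactly. Their poses are not given: they have to be found in the camera images.
- jig: Bench drill jig, fixed: dark base plate 314 x 96 x 10 mm, sliding steel shuttle with two fork posts, low bridge with index plunger at one end, arch with drill bush at the other. Origin on the bench under the middle between the posts (shuttle at 0). x = the way the shuttle slides, from plunger to arch; y = to the jaw side; z up. Base: x -172 to +142, y -48 to +48. Plunger axis at x -112, y 0.
- bar_center (a point): Loose plain round steel bar, 12 mm diameter, 140 mm long, about 0.1 to 0.15 kg, lying on the bench. Point: middle of the bar, on its axis (6 mm above the bench at the start). Its x axis runs along the bar; both ends are alike, either may point to the arch.
- seat (a point): Where the bar's middle belongs: on the axis of the seated bar, midway between the fork posts, 64 mm above the bench; moves with the shuttle. x along the seated bar and the slide, y to the jaw side, z up. Posts 14 mm thick at x -42 and +42, tops 24 mm above this point, each with a V seat and a fixed prong on -y, its face 7.5 mm from the axis. Between the posts nothing is higher than 25 mm below this point.
- hooks (a point): Middle of the line through the noses of the jaw's two steel hooks, one on each post, on its +y side, 7 mm above the seated bar's axis. Moves with jaw and shuttle. Above the noses the hooks flare outward: the mouth between hooks and prongs is about 20 mm wide at the top. Pressing the level bar straight down past the noses takes 5 to 20 N; they then spring back over it.
- bush (a point): Lower end of the steel drill bush, 74 mm above the bench, at x 98, y 0 of the jig. It hangs from an aluminium arch that spans the jig's width from x 82 to 114 and is 110 mm high; hands keep clear of it.
- knob (a point): Black round knob of the index plunger, 26 mm diameter, 24 mm high, axis upright. Point: on the axis, 12 mm above its underside, at its widest, 75 mm above the bench while the pin is in. Axes as the jig's. Under it a 15 mm barrel; the bridge's top is at 44 mm, its lock nut at 50 mm. The seated bar's end is 42 mm away on +x, so fingers best stand on the +y and -y sides.
- plunger (a joint): Draw of the plunger (m): 0 = pin in its hole, 0.014 = fully out, at its stop. A spring pulls it back in with 4.5 N at 0 and 9 N at 0.014. The pin clears the shuttle above about 0.011; it does not stay out by itself.
- shuttle (a joint): Slide of the shuttle (m): 0 = loading place, locked by the pin (0.5 mm play); 0.040 = at the end stop, bar's end under the bush. A spring of about 3 N drives it as soon as the pin is clear; it takes about 0.5 s. At 0.040 a second hole stands under the pin.
- jaw (a joint): Swing of the two-hook jaw (rad): 0 = shut on empty forks, about 0.02 = shut over the seated bar, about 0.15 = held open by a bar that is passing. It opens to the jig's +y; a spring shuts it.
- screwdriver_red: Bystander, not to be moved: screwdriver with six-sided grip, 150 x 25 x 22 mm, lying on the bench, origin at its underside, its y axis along it. It lies left or right of the jig, the bar on the other side.
- hex_keys: Bystander, not to be moved: folding hex key set, 28 x 100 x 16 mm, right of the jig; origin at the centre of its underside.
- gauge_block: Bystander, not to be moved: ground steel block, 25 x 75 x 25 mm, left of the jig; origin at the centre of its underside.
Things that resemble listed ones, but are neither listed nor needed, are in the scene too. There is more than one size of the part that bears bar_center; the job needs the smaller.

How it is judged:
By the outcome, as a careful person would: the job done as asked, in the order asked, and still so for the second after the job is handed in, while the arm keeps its last pose, push and grip.
It also fails if it takes over 54 s, if anything falls off the work surface, if the arm or the gripper's body presses on something with over 40 N, if the wrist force passes 120 N, or if a joint passes its speed limit or range.

## Working session

There is one attempt and no reset: what is moved stays moved. The work goes in short steps, Python scripts to look and compute and a tool call to move; the robot and the scene stay as the last step left them, time stands still between calls to the robot, and variables do not carry over. Pictures are saved under pics/ and viewed, and the job is handed in when it is done.

Besides the shell and the picture viewer there is one more tool, called after "Emit:" by a JSON object that holds its "api" and its "payload", one argument or row to a line. arm_command: Moves the arm, as the interface text tells. Its arguments: {"type":"object","properties":{"slide":{"type":"array","items":{"type":"array","items":{"type":"number"}}},"turn":{"type":"array","items":{"type":"array","items":{"type":"number"}}},"grip":{"type":"array","items":{"type":"number"}},"newtons":{"type":"number"}},"required":["slide","turn","grip"]}

```bash
ls; mkdir -p pics
cat > h.py <<'E'
import numpy as np, cv2
from workcell import env
def save(im,n): cv2.imwrite('pics/'+n,cv2.cvtColor(im,cv2.COLOR_RGB2BGR))
E
python3 - <<'E'
from h import *
print(env.state())
for c in ['scene','top']:
    im,d=env.grab_frame(c); save(im,c+'0.png'); np.save(c+'0.npy',d)
    cal=env.calibration(c); print(c,np.round(cal['K'],1).tolist(),cal['k1'],np.round(cal['camera_from_world'],3).tolist())
print(env.calibration('wrist'))
for l in ['jig','bar_center','seat','hooks','bush','knob','screwdriver_red','hex_keys','gauge_block']:
    for c in ['top','scene']:
        print(l,c,[(np.round(r['point']).tolist(),round(r['p'],2)) for r in env.search_frame(c,l)[:4]])
print(env.state()['time_s'])
E
```

```text
pics
{'time_s': 0.0, 'qpos': array([ 7.34520579e+01,  1.83502950e+01,  8.97053691e+01, -7.92651882e-04,
        7.20454540e+01, -1.14827207e+00]), 'qvel': array([-0.09087165, -0.1102386 ,  0.10108087, -0.03173725,  0.00840633,
       -0.00328116]), 'effort': array([ 4.37198105e-04, -4.12465632e+01, -2.31974745e+01,  7.27726263e-02,
        4.57722740e-02, -1.52077764e-04]), 'ee_pos': array([152.57687013, 553.87422302, 221.14080626]), 'ee_rot': array([ -90.72126265,   89.8988791 , -106.12068766]), 'force': array([-0.35859176,  0.16978379, -0.2169788 ]), 'torque': array([-0.00567161, -0.0117374 , -0.03295131]), 'gripper_width': 91.35115288001026}
scene [[412.9, 0.0, 254.7], [0.0, 412.9, 190.0], [0.0, 0.0, 1.0]] -0.14726123501748556 [[-0.823, -0.568, 0.003, 379.834], [0.425, -0.613, 0.666, -325.52], [-0.376, 0.55, 0.746, -1386.465], [0.0, 0.0, 0.0, 1.0]]
top [[354.1, 0.0, 249.7], [0.0, 354.1, 190.1], [0.0, 0.0, 1.0]] -0.08454554132644043 [[0.025, -0.999, 0.02, -122.631], [0.997, 0.027, 0.078, -518.252], [-0.079, 0.018, 0.997, -1075.325], [0.0, 0.0, 0.0, 1.0]]
{'K': array([[281.13787508,
[... 800 characters left out ...]
0, -51.0, 28.0], 0.67)]
seat scene [([550.0, -45.0, 35.0], 0.61)]
hooks top []
hooks scene [([532.0, -30.0, 63.0], 0.39), ([534.0, 14.0, 28.0], 0.16)]
bush top [([538.0, -22.0, 24.0], 0.69), ([524.0, -14.0, 43.0], 0.26)]
bush scene [([536.0, 19.0, 28.0], 0.63), ([456.0, -328.0, 10.0], 0.29)]
knob top [([561.0, -125.0, 82.0], 0.44)]
knob scene [([560.0, -119.0, 85.0], 0.45), ([534.0, -28.0, 63.0], 0.36)]
screwdriver_red top [([474.0, 326.0, 23.0], 0.7)]
screwdriver_red scene [([464.0, 331.0, 18.0], 0.73)]
hex_keys top [([540.0, -252.0, 13.0], 0.83)]
hex_keys scene [([544.0, -252.0, 15.0], 0.53)]
gauge_block top [([590.0, 335.0, 23.0], 0.7)]
gauge_block scene [([586.0, 342.0, 25.0], 0.73)]
1.0
```

View pics/top0.png

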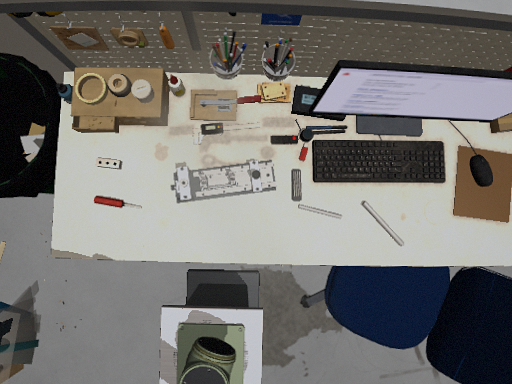

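View pics/scene0.png

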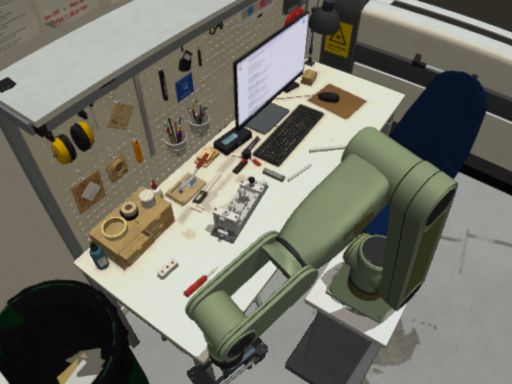

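```bash
cat >> h.py <<'E'
def unproj(cal,u,v,depth=None,z=None,T=None):
    """pixel->world. T: world_from_cam override"""
    K=cal['K'];k1=cal['k1']
    xd=np.array([(u-K[0,2])/K[0,0],(v-K[1,2])/K[1,1]],float)
    x=xd.copy()
    for _ in range(30): x=xd/(1+k1*(x@x))
    ray=np.array([x[0],-x[1],-1.0])
    W=np.linalg.inv(cal['camera_from_world']) if T is None else T
    o=W[:3,3]; d=W[:3,:3]@ray
    if depth is not None: return o+d*depth
    return o+d*((z-o[2])/d[2])
def proj(cal,p,T=None):
    C=cal['camera_from_world'] if T is None else np.linalg.inv(T)
    q=C[:3,:3]@np.asarray(p,float)+C[:3,3]
    x=np.array([q[0],-q[1]])/-q[2]; x=x*(1+cal['k1']*(x@x))
    return np.array([cal['K'][0,0]*x[0]+cal['K'][0,2],cal['K'][1,1]*x[1]+cal['K'][1,2]])
def Rz(a): c,s=np.cos(a),np.sin(a); return np.array([[c,-s,0],[s,c,0],[0,0,1.]])
def rpy(r):
    from scipy.spatial.transform import Rotation as R
    return R.from_euler('xyz',r,degrees=True).as_matrix()
def tool(s):
    T=np.eye(4);T[:3,:3]=rpy(s['ee_rot']);T[:3,3]=s['ee_pos'];return T
def wristT(s): return tool(s)@env.calibration('wrist')['T_tool_cam']
E
python3 - <<'E'
from h import *
im=cv2.imread('pics/top0.png'); d=np.load('top0.npy'); cal=env.calibration('top')
cv2.imwrite('pics/top_crop.png',cv2.resize(im[145:255,165:415],None,fx=3.2,fy=3.2,interpolation=cv2.INTER_CUBIC))
for n,p in [('bar short ends',[(299.5,206),(341,217)]),('long',[(363,202),(402,243)])]:
    P=[unproj(cal,*q,z=10) for q in p]; print(n,np.round(P),np.linalg.norm(P[0]-P[1]))
s=cv2.imread('pics/scene0.png')
cv2.imwrite('pics/scene_crop.png',cv2.resize(s[140:270,180:340],None,fx=4.5,fy=4.5,interpolation=cv2.INTER_CUBIC))
print(tool(env.state()).round(3))
E
```

```text
bar short ends [[ 476. -267.   10.]
 [ 445. -399.   10.]] 135.8503542444765
long [[ 494. -469.   10.]
 [ 367. -598.   10.]] 180.73584233778857
[[ 0.00000e+00  2.66000e-01  9.64000e-01  1.52720e+02]
 [ 0.00000e+00  9.64000e-01 -2.66000e-01  5.54359e+02]
 [-1.00000e+00  0.00000e+00 -0.00000e+00  2.21988e+02]
 [ 0.00000e+00  0.00000e+00  0.00000e+00  1.00000e+00]]
```

View pics/top_crop.png

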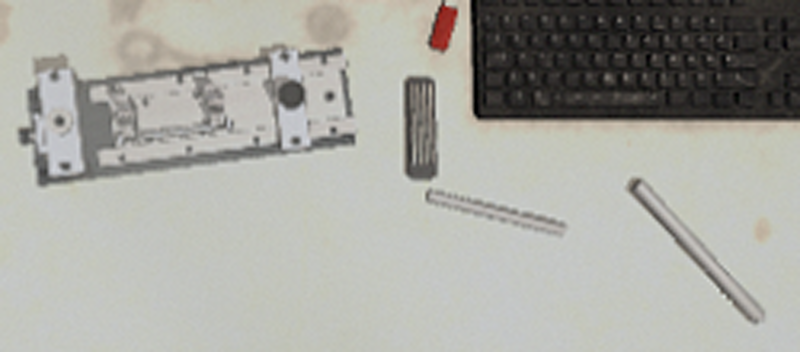

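View pics/scene_crop.png

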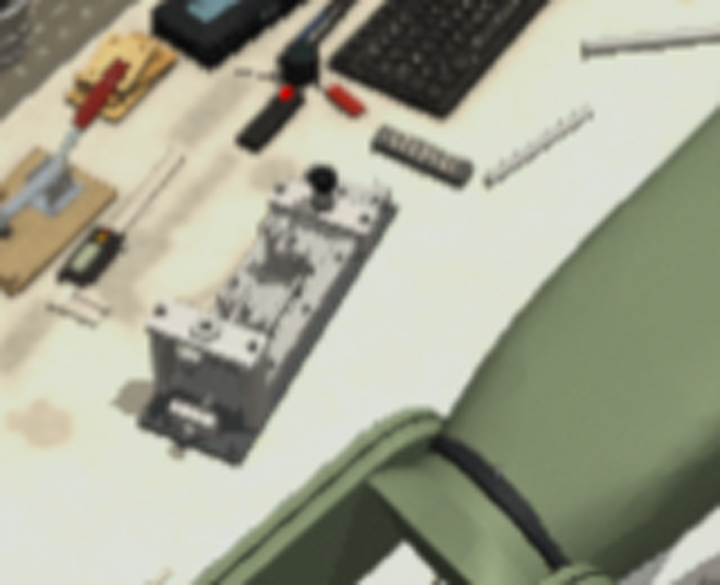

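Top view: there are two bar candidates, the short one at px (320,211), about 136 mm, and a longer, thicker one at (382,223), about 181 mm. I choose the short one. The jig lies at (172–275, 160–200) with the knob at (256,175) and the arch at (184,183). I'll go over the jig for a wrist look on the way.

Emit:
{"api": "arm_command", "payload": {
  "slide": [
    [-1.8,-44.2,52.5],
    [-1.8,-44.2,52.5],
    [-1.8,-44.2,52.5],
    [-1.8,-44.2,52.5],
    [-1.8,-44.2,52.5],
    [-1.8,-44.2,52.5],
    [-1.8,-44.2,52.5],
    [-1.8,-44.2,52.5],
    [-1.8,-44.2,52.5],
    [-1.8,-44.2,52.5],
    [-1.8,-44.2,52.5],
    [-1.8,-44.2,52.5],
    [-1.8,-44.2,52.5],
    [-1.8,-44.2,52.5],
    [-1.8,-44.2,52.5],
    [-1.8,-44.2,52.5],
    [-1.8,-44.2,52.5],
    [-1.8,-44.2,52.5],
    [-1.8,-44.2,52.5],
    [-1.8,-44.2,52.5]
  ],
  "turn": [
    [1.13,0,0],
    [1.13,0,0],
    [1.13,0,0],
    [1.13,0,0],
    [1.13,0,0],
    [1.13,0,0],
    [1.13,0,0],
    [1.13,0,0],
    [1.13,0,0],
    [1.13,0,0],
    [1.13,0,0],
    [1.13,0,0],
    [1.13,0,0],
    [1.13,0,0],
    [1.13,0,0],
    [1.13,0,0],
    [1.13,0,0],
    [1.13,0,0],
    [1.13,0,0],
    [1.13,0,0]
  ],
  "grip": [0,0,0,0,0,0,0,0,0,0,0,0,0,0,0,0,0,0,0,0]
}}

```text
time_s: 2.67
ee_pos: [540.8, -10.6, 239.7]
ee_rot: [-136.2, 89.9, 143.7]
force: [0.1, 0.3, -0.0]
gripper_width: 90.9
```

Run:
```python
from h import *
s=env.state(); print(s['time_s'],s['ee_pos'],s['ee_rot'],s['qpos'].round(1)); T=wristT(s); np.save('w1T.npy',T)
im,d=env.grab_frame('wrist'); save(im,'w1.png'); np.save('w1d.npy',d)
save(cv2.resize(im,None,fx=1.55,fy=1.55,interpolation=cv2.INTER_CUBIC),'w1b.png')
for l in ['jig','bar_center','seat','hooks','bush','knob']:
    print(l,[(np.round(r['point']).tolist(),round(r['p'],2)) for r in env.search_frame('wrist',l)[:4]])
```

```text
2.6667 [540.82326067 -10.61839279 239.74484155] [-136.16904639   89.93130146  143.68967153] [ -2.4  14.6  92.3   0.   73.1 -12.2]
jig [([534.0, 18.0, 31.0], 0.68)]
bar_center [([474.0, -282.0, 8.0], 0.46)]
seat [([545.0, -30.0, 28.0], 0.62)]
hooks [([530.0, -15.0, 69.0], 0.69), ([533.0, -247.0, 13.0], 0.21)]
bush [([542.0, 16.0, 26.0], 0.93), ([559.0, -112.0, 78.0], 0.16)]
knob [([558.0, -113.0, 73.0], 0.44)]
```

View pics/w1b.png

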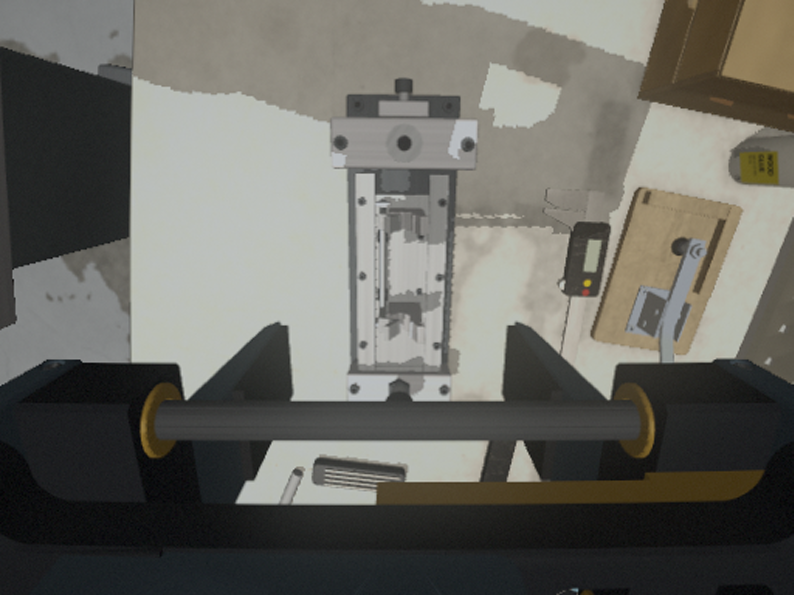

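Run:
```python
from h import *
im=cv2.imread('pics/w1.png'); d=np.load('w1d.npy'); T=np.load('w1T.npy'); cal=env.calibration('wrist')
c=cv2.resize(im[45:265,190:340],None,fx=2.7,fy=2.7,interpolation=cv2.INTER_CUBIC)
o=np.array([540.,-12,0]);a=np.radians(100)
for P,col in [((-42,0,64),(0,0,255)),((42,0,64),(0,0,255)),((98,0,110),(0,255,0)),((142,48,10),(255,0,0)),((142,-48,10),(255,0,0)),((-172,48,10),(255,0,0)),((-112,0,87),(0,255,255))]:
    q=proj(cal,o+Rz(a)@np.array(P,float),T); print(P,q.round(1)); cv2.circle(c,tuple(int(t) for t in (q-[190,45])*2.7),4,col,1)
cv2.imwrite('pics/w1c.png',c)
dm=np.zeros((384,512))
# height map
vv,uu=np.mgrid[45:265,190:340]
Z=np.array([[unproj(cal,u,v,depth=d[v,u],T=T)[2] if d[v,u]>0 else 0 for u in range(190,340)] for v in range(45,265)])
np.save('Z1.npy',Z)
g=cv2.applyColorMap(np.clip(Z*2.1,0,255).astype(np.uint8),cv2.COLORMAP_JET)
cv2.imwrite('pics/w1z.png',np.hstack([c,cv2.resize(g,None,fx=2.7,fy=2.7,interpolation=cv2.INTER_NEAREST)])[:600,:800])
```

```text
(-42, 0, 64) [255.8 207.5]
(42, 0, 64) [255.6 141.2]
(98, 0, 110) [255.4  89.3]
(142, 48, 10) [218.3  58.4]
(142, -48, 10) [292.9  58.2]
(-172, 48, 10) [225.9 272.7]
(-112, 0, 87) [255.9 265.6]
```

View pics/w1z.png

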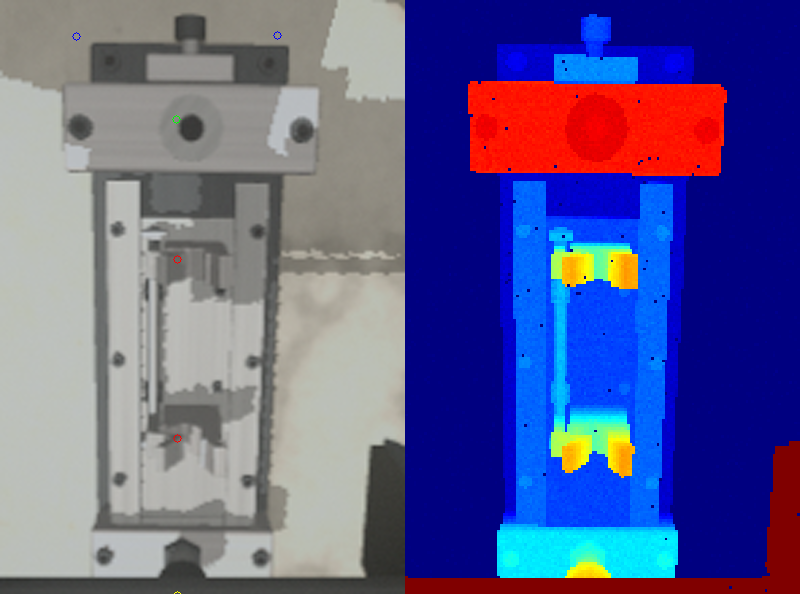

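Run:
```python
from h import *
d=np.load('w1d.npy'); T=np.load('w1T.npy'); cal=env.calibration('wrist')
P=np.array([[unproj(cal,u,v,depth=d[v,u],T=T) if d[v,u]>0 else [0,0,-99] for u in range(190,340)] for v in range(45,265)]); np.save('P1.npy',P)
Z=P[...,2]
def rect(lo,hi,box=None):
    m=(Z>lo)&(Z<hi)
    if box is not None:
        k=np.zeros_like(m);k[box[0]:box[1],box[2]:box[3]]=1;m&=k
    n,l,st,_=cv2.connectedComponentsWithStats(m.astype(np.uint8))
    i=1+np.argmax(st[1:,4]); m=l==i
    q=P[m]; r=cv2.minAreaRect(q[:,:2].astype(np.float32)); return r,q[:,2].mean(),m.sum()
print('arch',rect(104,118,(25,70,0,150)))
print('bench z',np.median(Z[150:200,0:20]))
for lo,hi,n in [(104,118,'arch')]:
    m=(Z>lo)&(Z<hi); q=P[m][:,:2]; c=q-q.mean(0); w,v=np.linalg.eigh(c.T@c); print(q.mean(0),v[:,1],np.degrees(np.arctan2(v[1,1],v[0,1])))
for sl,n in [((82,110),'post+'),((150,180),'post-')]:
    for side,us in (('L',(50,74)),('R',(74,90))):
        s=P[sl[0]:sl[1],us[0]:us[1]].reshape(-1,3); s=s[(s[:,2]>80)&(s[:,2]<95)]
        if len(s): print(n,side,len(s),s.mean(0).round(1),s.min(0).round(1),s.max(0).round(1))
# base/rails: edges: 
for lo,hi,n in [(5,15,'base'),(15,24,'rail?')]:
    for v in range(75,190,15):
        row=P[v]; mm=(row[:,2]>lo)&(row[:,2]<hi); u=np.where(mm)[0]
        if len(u): print(n,v,u.min(),u.max(),row[u.min()].round(1),row[u.max()].round(1))
```

```text
arch (((528.104736328125, 83.0842514038086), (94.38695526123047, 31.42780113220215), 9.18246841430664), np.float64(105.8301937756901), np.int64(2088))
bench z -0.6210989901553887
[527.86811565  83.02455737] [-0.98635081 -0.16465748] -170.52266263527477
post+ L 74 [527.9  26.9  84.1] [523.7  20.6  80.3] [533.   32.4  86.7]
post+ R 104 [550.5  30.6  85.6] [545.8  23.2  80. ] [555.7  37.8  89. ]
post- L 65 [541.5 -55.3  83.8] [537.4 -61.8  80. ] [545.4 -49.6  86.8]
post- R 84 [564.7 -51.3  85.3] [560.  -59.6  80.1] [569.5 -44.8  88.8]
base 75 36 103 [489.2  44.6  11.6] [578.9  60.1   8.8]
base 90 35 102 [490.5  24.2   8.5] [581.6  40.2   9.2]
base 105 35 102 [493.5   3.6   8.8] [586.1  19.7   7.9]
base 120 35 101 [496.5 -17.6   8.3] [588.8  -1.2   9.6]
base 135 36 100 [501.1 -39.1   8.7] [592.1 -23.2   8.7]
base 150 36 99 [504.3 -61.5   8.8] [595.1 -45.3   9.8]
base 165 36 99 [507.5 -85.6   6.6] [600.  -68.4   9.1]
base 180 37 98 [ 512.6 -108.1    9.4] [603.6 -92.7   8.1]
rail? 90 52 85 [514.1  29.7  23.4] [557.3  37.2  23.5]
rail? 105 52 75 [517.3   9.8  22.7] [547.9  15.2  22.9]
rail? 120 52 84 [520.6 -10.5  22.8] [563.8  -2.9  22.7]
rail? 135 52 85 [523.9 -31.4  22.8] [569.1 -23.4  23.4]
rail? 150 52 84 [527.4 -53.3  22.1] [571.9 -45.3  22.7]
rail? 165 52 52 [530.9 -74.9  23.8] [530.9 -74.9  23.8]
rail? 180 52 82 [534.6 -97.8  23.9] [577.6 -90.4  23.7]
```

```bash
cat >> h.py <<'E'
def move(pos,yaw):
    """tool-axis slide(cm)/turn for TCP pos, tool y yaw (deg), pointing down"""
    from scipy.spatial.transform import Rotation as R
    s=env.state(); T=tool(s); a=np.radians(yaw)
    Rt=np.array([[0,np.cos(a),np.sin(a)],[0,np.sin(a),-np.cos(a)],[-1,0,0]])
    dl=T[:3,:3].T@(np.array(pos)-T[:3,3])/10
    tv=R.from_matrix(T[:3,:3].T@Rt).as_rotvec()
    print('t',s['time_s'],'slide',dl.round(2),'turn',tv.round(3),'tooly yaw',np.degrees(np.arctan2(T[1,1],T[0,1])).round(2))
E
python3 - <<'E'
from h import *
move([460,-333,130],-13.2)
E
```

```text
t 3.0167 slide [ 11.01 -13.56  30.37] turn [ 0.404 -0.    -0.   ] tooly yaw 9.93
```

Emit:
{"api": "arm_command", "payload": {
  "slide": [
    [0,-13.6,30.4],
    [0,-13.6,30.4],
    [0,-13.6,30.4],
    [0,-13.6,30.4],
    [5,-13.6,30.4],
    [11,-13.6,30.4],
    [11,-13.6,30.4],
    [11,-13.6,30.4],
    [11,-13.6,30.4],
    [11,-13.6,30.4],
    [11,-13.6,30.4],
    [11,-13.6,30.4],
    [11,-13.6,30.4]
  ],
  "turn": [
    [0.4,0,0],
    [0.4,0,0],
    [0.4,0,0],
    [0.4,0,0],
    [0.4,0,0],
    [0.4,0,0],
    [0.4,0,0],
    [0.4,0,0],
    [0.4,0,0],
    [0.4,0,0],
    [0.4,0,0],
    [0.4,0,0],
    [0.4,0,0]
  ],
  "grip": [0,0,0,0,0,0,0,0,0,0,0,0,0]
}}

```text
time_s: 4.1
ee_pos: [460.5, -333.2, 131.2]
ee_rot: [77.7, 89.9, -25.3]
force: [0.1, -0.7, 1.0]
gripper_width: 90.9
```

Run:
```python
from h import *
s=env.state(); print(s['time_s'],s['ee_pos'],s['ee_rot'],s['qpos'].round(1),s['force']); T=wristT(s); np.save('w2T.npy',T)
im,d=env.grab_frame('wrist'); np.save('w2d.npy',d)
save(cv2.resize(im,None,fx=1.55,fy=1.55,interpolation=cv2.INTER_CUBIC),'w2b.png')
cal=env.calibration('wrist')
print([(np.round(r['point']).tolist(),round(r['p'],2)) for r in env.search_frame('wrist','bar_center')[:4]])
vv,uu=np.where(d>0)
P=np.full((384,512,3),-99.)
for v,u in zip(vv,uu): P[v,u]=unproj(cal,u,v,depth=d[v,u],T=T)
np.save('P2.npy',P)
Z=P[...,2]
m=(Z>4)&(Z<20)&(np.hypot(P[...,0]-460,P[...,1]+333)<95)
n,l,st,_=cv2.connectedComponentsWithStats(m.astype(np.uint8))
for i in range(1,n):
    if st[i,4]>100:
        q=P[l==i]; print(st[i],cv2.minAreaRect(q[:,:2].astype(np.float32)),q[:,2].max(),np.median(q[:,2]))
print('bench',np.median(Z[(abs(Z)<4)]))
```

```text
4.1 [ 460.53655514 -333.24882898  131.19785006] [ 77.72034018  89.87471615 -25.26620515] [-37.1  21.8  98.3   0.   59.8 -24.1] [ 0.07761858 -0.65887535  0.97513393]
[([465.0, -324.0, 8.0], 0.74), ([472.0, -476.0, 12.0], 0.58)]
[266  91  47  28 773] ((507.1095275878906, -263.98968505859375), (23.687501907348633, 46.56385803222656), 62.56525802612305) 17.093110609882274 13.212264712332797
[ 249  117   12  129 1466] ((458.8812561035156, -332.2425231933594), (139.13070678710938, 11.661481857299805), 77.2930908203125) 13.48949344267578 10.184152395413804
[338 146  10  44 222] ((552.1331176757812, -335.4073486328125), (47.12131118774414, 4.9203996658325195), 88.89228057861328) 12.70827301939795 9.368496194312371
bench -0.679553968884619
```

View pics/w2b.png

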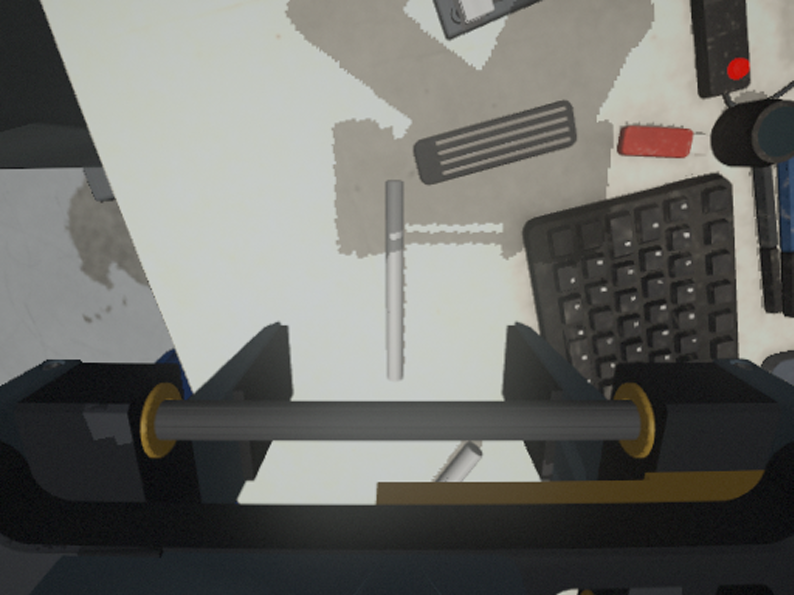

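Run:
```python
from h import *
for i in range(4):
    move([458.9,-332.2,9.5],-12.7); env.grab_frame('top')
```

```text
t 4.2 slide [12.17 -0.21 -0.07] turn [-0.005  0.001 -0.002] tooly yaw -12.96
t 4.25 slide [12.16 -0.19 -0.07] turn [-0.005  0.001 -0.002] tooly yaw -12.97
t 4.3 slide [12.14 -0.18 -0.08] turn [-0.005  0.001 -0.002] tooly yaw -12.98
t 4.35 slide [12.12 -0.16 -0.1 ] turn [-0.005  0.    -0.001] tooly yaw -12.99
```

Emit:
{"api": "arm_command", "payload": {
  "slide": [
    [4,-0.15,-0.1],
    [8,-0.15,-0.1],
    [11,-0.15,-0.1],
    [12,-0.15,-0.1],
    [12,-0.15,-0.1],
    [12,-0.15,-0.1],
    [12,-0.15,-0.1],
    [12,-0.15,-0.1]
  ],
  "turn": [
    [-0.005,0,0],
    [-0.005,0,0],
    [-0.005,0,0],
    [-0.005,0,0],
    [-0.005,0,0],
    [-0.005,0,0],
    [-0.005,0,0],
    [-0.005,0,0]
  ],
  "grip": [0,0,0,0,0,0,0,0]
}}

```text
time_s: 5.07
ee_pos: [458.8, -332.9, 10.6]
ee_rot: [70.4, 89.9, -32.3]
force: [0.4, -0.8, -0.3]
gripper_width: 91.5
```

Run:
```python
from h import *
s=env.state(); print(s['force'])
move([458.9,-332.2,9.5],-12.7); im,d=env.grab_frame('wrist'); save(im,'w3.png');move([458.9,-332.2,9.5],-12.7)
```

```text
[ 0.42306159 -0.82721398 -0.32699798]
t 5.0667 slide [ 0.11 -0.01 -0.07] turn [-0.001  0.    -0.001] tooly yaw -12.77
t 5.1167 slide [ 0.09  0.01 -0.07] turn [-0.001  0.    -0.001] tooly yaw -12.77
```

View pics/w3.png

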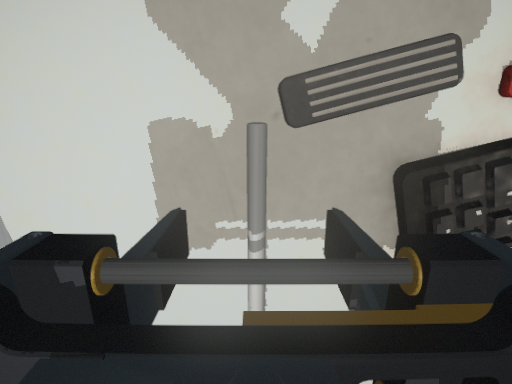

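The bar lies centred between the fingers (col 257) and is clear of the hex keys. Closing.

Emit:
{"api": "arm_command", "payload": {
  "slide": [
    [0.1,0,-0.07],
    [0.1,0,-0.07],
    [0.1,0,-0.07],
    [0.1,0,-0.07],
    [0.1,0,-0.07],
    [0.1,0,-0.07],
    [0.1,0,-0.07],
    [0.1,0,-0.07],
    [0.1,0,-0.07],
    [0.1,0,-0.07],
    [0.1,0,-0.07],
    [0.1,0,-0.07]
  ],
  "turn": [
    [0,0,0],
    [0,0,0],
    [0,0,0],
    [0,0,0],
    [0,0,0],
    [0,0,0],
    [0,0,0],
    [0,0,0],
    [0,0,0],
    [0,0,0],
    [0,0,0],
    [0,0,0]
  ],
  "grip": [255,255,255,255,255,255,255,255,255,255,255,255],
  "newtons": 60
}}

```text
time_s: 6.12
ee_pos: [458.4, -332.0, 8.9]
ee_rot: [160.8, 90.0, 58.0]
force: [0.7, 0.1, 0.3]
gripper_width: 14.2
```

Run:
```python
from h import *
s=env.state();print(s['ee_pos'],s['force'],s['gripper_width'])
```

```text
[ 458.43975352 -331.96819405    8.90729105] [0.66511825 0.07325294 0.34588505] 14.23708967454631
```

Emit:
{"api": "arm_command", "payload": {
  "slide": [
    [0,0,0],
    [0,0,0],
    [0,0,0],
    [0,0,0]
  ],
  "turn": [
    [0,0,0],
    [0,0,0],
    [0,0,0],
    [0,0,0]
  ],
  "grip": [255,255,255,255]
}}

```text
time_s: 6.45
ee_pos: [458.5, -332.0, 8.9]
ee_rot: [98.2, 90.0, -4.5]
force: [0.4, -0.4, 0.1]
gripper_width: 10.5
```

Emit:
{"api": "arm_command", "payload": {
  "slide": [
    [0,0,0],
    [0,0,0],
    [-2,0,0],
    [-5,0,0],
    [-9,0,0],
    [-13,0,0],
    [-13,0,0],
    [-13,0,0]
  ],
  "turn": [
    [0,0,0],
    [0,0,0],
    [0,0,0],
    [0,0,0],
    [0,0,0],
    [0,0,0],
    [0,0,0],
    [0,0,0]
  ],
  "grip": [255,255,255,255,255,255,255,255]
}}

```text
time_s: 7.12
ee_pos: [459.4, -332.8, 141.2]
ee_rot: [65.9, 89.7, -36.8]
force: [0.2, -0.3, -2.4]
gripper_width: 10.7
```

Run:
```python
from h import *
im,d=env.grab_frame('wrist'); save(im,'w4.png')
s=env.state();print(s['ee_pos'],s['force'],s['torque'],s['gripper_width'])
cal=env.calibration('wrist'); Tc=cal['T_tool_cam']
# bar points in tool frame
pts=[]
for v in range(0,384):
    for u in range(225,290):
        if d[v,u]>0:
            p=unproj(cal,u,v,depth=d[v,u],T=Tc)
            pts.append([u,v,*p])
pts=np.array(pts)
np.save('w4pts.npy',pts)
k=(abs(pts[:,3])<9)&(pts[:,2]>-8)&(pts[:,2]<14)
q=pts[k]; print(len(q),q[:,2:].min(0),q[:,2:].max(0))
for v in range(100,310,10):
    r=q[q[:,1]==v]
    if len(r): print(v,r[:,0].min(),r[:,0].max(),r[:,2:].mean(0).round(1),r[:,2].min().round(1),r[:,3].min().round(1),r[:,3].max().round(1))
```

```text
[ 458.08446074 -331.75557242  139.05331892] [-0.08566773  0.25788255 -2.05486613] [-0.0995982   0.0745492  -0.02761219] 10.809590807548599
3104 [ -7.99601961  -8.96329988 -70.12117807] [ 8.48391712  8.99491663 58.1679138 ]
130 247.0 265.0 [ -1.2  -0.5 -67.1] -3.0 -5.7 4.6
140 247.0 265.0 [ -1.1  -0.5 -61.5] -3.2 -5.7 4.7
150 247.0 265.0 [ -1.2  -0.5 -55.8] -3.2 -5.8 4.7
160 247.0 266.0 [ -1.1  -0.2 -50. ] -3.2 -5.8 5.4
170 247.0 266.0 [ -0.9  -0.2 -44. ] -2.8 -5.9 5.5
180 247.0 266.0 [ -0.8  -0.2 -37.9] -2.8 -6.0 5.6
190 247.0 266.0 [ -0.8  -0.2 -31.8] -3.7 -6.0 5.6
200 247.0 266.0 [ -0.8  -0.2 -25.5] -2.8 -6.1 5.7
210 243.0 271.0 [  2.    0.1 -18. ] -3.2 -8.9 8.9
220 242.0 265.0 [ -1.7  -0.6 -12.8] -8.0 -8.7 5.1
230 248.0 265.0 [-1.3 -0.2 -6. ] -2.7 -5.5 5.2
240 248.0 264.0 [-1.2 -0.5  0.9] -2.9 -5.6 4.7
250 248.0 264.0 [-1.1 -0.5  8. ] -2.9 -5.7 4.7
290 248.0 264.0 [-0.6 -0.4 38.3] -2.8 -5.9 5.1
300 248.0 264.0 [-0.6 -0.4 46.3] -2.7 -6.0 5.1
```

View pics/w4.png

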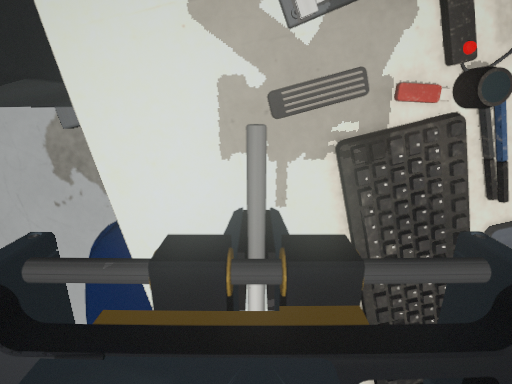

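Run:
```python
from h import *
move([543.6,-13,130],9.2);env.grab_frame('top');move([543.6,-13,130],9.2)
```

```text
t 7.1667 slide [  0.9    1.29 -32.98] turn [-0.384  0.    -0.   ] tooly yaw -12.78
t 7.2167 slide [  0.81   1.37 -32.94] turn [-0.384 -0.002  0.002] tooly yaw -12.77
```

Emit:
{"api": "arm_command", "payload": {
  "slide": [
    [-3,1.3,-33],
    [-3,1.3,-33],
    [-3,1.3,-33],
    [-3,1.3,-33],
    [-3,1.3,-33],
    [-3,1.3,-33],
    [-1,1.3,-33],
    [0.8,1.3,-33],
    [0.8,1.3,-33],
    [0.8,1.3,-33],
    [0.8,1.3,-33],
    [0.8,1.3,-33],
    [0.8,1.3,-33],
    [0.8,1.3,-33]
  ],
  "turn": [
    [-0.384,0,0],
    [-0.384,0,0],
    [-0.384,0,0],
    [-0.384,0,0],
    [-0.384,0,0],
    [-0.384,0,0],
    [-0.384,0,0],
    [-0.384,0,0],
    [-0.384,0,0],
    [-0.384,0,0],
    [-0.384,0,0],
    [-0.384,0,0],
    [-0.384,0,0],
    [-0.384,0,0]
  ],
  "grip": [255,255,255,255,255,255,255,255,255,255,255,255,255,255]
}}

```text
time_s: 8.38
ee_pos: [544.1, -14.4, 131.4]
ee_rot: [71.9, 90.0, -9.0]
force: [0.2, 0.1, -1.0]
gripper_width: 10.7
```

Run:
```python
from h import *
move([543.6,-13,130],9.2); s=env.state(); T=wristT(s)
im,d=env.grab_frame('wrist'); save(cv2.resize(im[20:330,130:400],None,fx=1.9,fy=1.9,interpolation=cv2.INTER_CUBIC),'w5.png'); np.save('w5d.npy',d); np.save('w5T.npy',T)
cal=env.calibration('wrist')
P=np.full((384,512,3),-99.)
for v in range(0,230):
    for u in range(130,400):
        if d[v,u]>0:P[v,u]=unproj(cal,u,v,depth=d[v,u],T=T)
np.save('P5.npy',P);Z=P[...,2]
m=(Z>104)&(Z<116)
n,l,st,_=cv2.connectedComponentsWithStats(m.astype(np.uint8));i=1+np.argmax(st[1:,4]);q=P[l==i];print('arch',cv2.minAreaRect(q[:,:2].astype(np.float32)),np.median(q[:,2]),st[i])
m=(Z>120)&(Z<140)&(abs(P[...,0]-535)<25)
n,l,st,_=cv2.connectedComponentsWithStats(m.astype(np.uint8));i=1+np.argmax(st[1:,4]);q=P[l==i];print('bar',cv2.minAreaRect(q[:,:2].astype(np.float32)),np.median(q[:,2]),st[i])
for v in range(90,230,6):
  r=P[v]
  o=[]
  for lo,hi in [(5,15),(80,95),(124,140)]:
    k=np.where((r[:,2]>lo)&(r[:,2]<hi))[0]
    if len(k): o.append((k.min(),k.max(),r[k.min()].round(1).tolist(),r[k.max()].round(1).tolist()))
    else:o.append(None)
  print(v,o)
```

```text
t 8.3833 slide [ 0.14 -0.03 -0.14] turn [-0.002  0.    -0.001] tooly yaw 9.1
arch ((528.19873046875, 82.69583129882812), (94.63211059570312, 31.003395080566406), 9.17521858215332) 104.85243364522958 [ 180   50  153   53 5478]
bar ((541.3173828125, 22.841121673583984), (65.2563705444336, 28.970073699951172), 88.8920669555664) 132.6654150622266 [ 231  124   51  106 2315]
90 [None, None, None]
96 [None, None, None]
102 [None, None, None]
108 [(np.int64(208), np.int64(304), [484.8, 56.1, 8.6], [577.4, 71.0, 8.6]), None, None]
114 [(np.int64(208), np.int64(304), [485.5, 50.4, 8.5], [578.4, 65.4, 9.5]), None, None]
120 [(np.int64(209), np.int64(304), [487.2, 44.9, 8.8], [579.9, 59.7, 7.5]), None, None]
126 [(np.int64(209), np.int64(399), [488.0, 39.2, 10.1], [675.0, 69.7, 8.5]), None, (np.int64(247), np.int64(265), [527.5, 53.1, 129.3], [537.7, 54.7, 128.7])]
132 [(np.int64(209), np.int64(399), [488.5, 33.2, 8.5], [676.9, 63.9, 8.1]), None, (np.int64(247), np.int64(265), [528.0, 49.7, 128.7], [538.2, 51.4, 129.6])]
138 [(np.int64(209), np.int64(391), [489.1, 27.3, 8.3], [671.3, 56.8, 6.6])
[... 1978 characters left out ...]
, np.int64(266), [534.7, 5.8, 127.2], [546.2, 8.3, 129.2])]
210 [(np.int64(213), np.int64(399), [502.2, -48.2, 9.3], [701.3, -16.5, 9.1]), None, (np.int64(236), np.int64(276), [528.4, 0.8, 127.3], [553.4, 4.4, 126.4])]
216 [(np.int64(213), np.int64(299), [503.0, -55.1, 9.3], [595.1, -40.4, 9.0]), None, (np.int64(232), np.int64(280), [526.7, -0.2, 135.9], [555.1, 4.7, 136.6])]
222 [(np.int64(213), np.int64(299), [503.7, -62.6, 8.1], [596.6, -47.5, 8.6]), None, (np.int64(248), np.int64(265), [537.0, -4.6, 130.9], [547.5, -3.3, 129.9])]
228 [(np.int64(214), np.int64(299), [505.7, -69.1, 9.1], [598.3, -55.0, 7.4]), None, (np.int64(248), np.int64(265), [537.6, -8.9, 130.3], [548.3, -7.6, 129.4])]
```

View pics/w5.png

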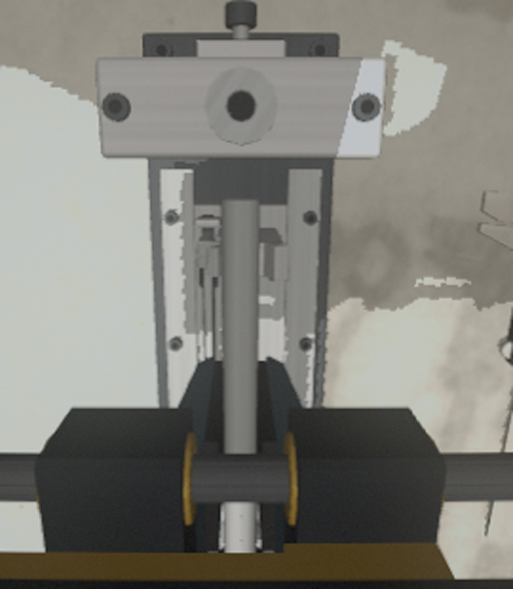

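Emit:
{"api": "arm_command", "payload": {
  "slide": [
    [2,0,0],
    [3.5,0,0],
    [4.2,0,0],
    [4.2,0,0],
    [4.2,0,0]
  ],
  "turn": [
    [0,0,0],
    [0,0,0],
    [0,0,0],
    [0,0,0],
    [0,0,0]
  ],
  "grip": [255,255,255,255,255]
}}

```text
time_s: 8.85
ee_pos: [544.3, -13.4, 89.3]
ee_rot: [100.6, 90.0, 19.8]
force: [1.4, -0.0, -0.9]
gripper_width: 10.9
```

Run:
```python
from h import *
move([543.6,-13,67],9.2);
im,d=env.grab_frame('wrist'); save(cv2.resize(im[20:330,130:400],None,fx=1.9,fy=1.9,interpolation=cv2.INTER_CUBIC),'w6.png')
move([543.6,-13,67],9.2);print(env.state()['force'])
im,d=env.grab_frame('scene'); save(cv2.resize(im[140:270,180:340],None,fx=4.5,fy=4.5,interpolation=cv2.INTER_CUBIC),'s6.png')
move([543.6,-13,67],9.2)
```

```text
t 8.85 slide [ 2.23 -0.06 -0.05] turn [-0. -0. -0.] tooly yaw 9.19
t 8.9 slide [ 2.26 -0.09 -0.05] turn [ 0.     0.    -0.001] tooly yaw 9.2
[-0.53123724  0.2780193  -1.22381064]
t 8.95 slide [ 2.28 -0.1  -0.04] turn [ 0.     0.    -0.001] tooly yaw 9.21
```

View pics/w6.png

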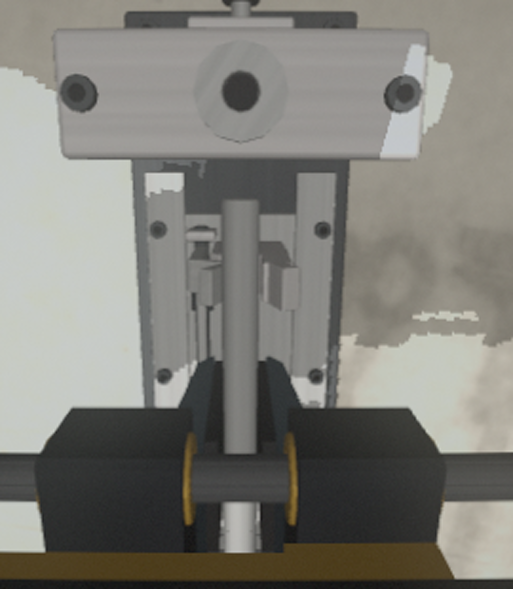

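View pics/s6.png

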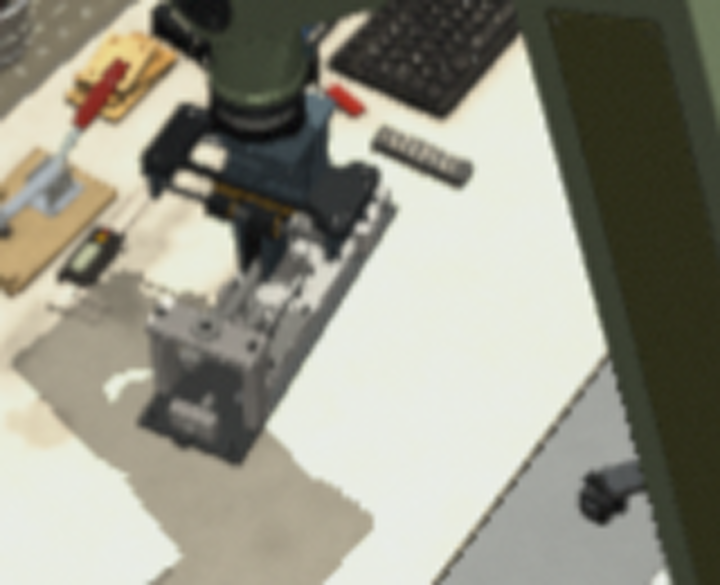

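Emit:
{"api": "arm_command", "payload": {
  "slide": [
    [0.3,0,0],
    [0.6,0,0],
    [0.8,0,0],
    [1.0,0,0],
    [1.0,0,0]
  ],
  "turn": [
    [0,0,0],
    [0,0,0],
    [0,0,0],
    [0,0,0],
    [0,0,0]
  ],
  "grip": [255,255,255,255,255]
}}

```text
time_s: 9.37
ee_pos: [545.7, -13.0, 80.1]
ee_rot: [82.5, 89.8, 1.7]
force: [1.2, -0.2, 4.4]
gripper_width: 10.6
```

Emit:
{"api": "arm_command", "payload": {
  "slide": [
    [0.2,0,0],
    [0.4,0,0],
    [0.6,0,0],
    [0.8,0,0],
    [0.8,0,0]
  ],
  "turn": [
    [0,0,0],
    [0,0,0],
    [0,0,0],
    [0,0,0],
    [0,0,0]
  ],
  "grip": [255,255,255,255,255]
}}

```text
time_s: 9.78
ee_pos: [545.4, -12.9, 70.8]
ee_rot: [83.4, 89.8, 2.6]
force: [5.8, 0.5, -2.4]
gripper_width: 10.6
```

Emit:
{"api": "arm_command", "payload": {
  "slide": [
    [0.15,0,0],
    [0.3,0,0],
    [0.45,0,0],
    [0.45,0,0]
  ],
  "turn": [
    [0,0,0],
    [0,0,0],
    [0,0,0],
    [0,0,0]
  ],
  "grip": [255,255,255,255]
}}

```text
time_s: 10.12
ee_pos: [544.1, -12.9, 66.5]
ee_rot: [-176.4, 90.0, 102.8]
force: [3.9, 0.3, -0.2]
gripper_width: 10.7
```

Run:
```python
from h import *
for i in range(3):
    s=env.state();print(s['ee_pos'].round(1),s['force'].round(1),s['torque'].round(2))
    im,d=env.grab_frame('wrist')
save(cv2.resize(im[20:330,130:400],None,fx=1.9,fy=1.9,interpolation=cv2.INTER_CUBIC),'w7.png')
```

```text
[544.1 -12.9  66.5] [ 3.9  0.3 -0.2] [ 0.06 -0.51 -0.04]
[544.1 -12.9  66.5] [3.8 1.1 1. ] [ 0.06 -0.62 -0.04]
[544.1 -13.   66.5] [3.9 1.7 0.8] [ 0.07 -0.57 -0.08]
```

View pics/w7.png

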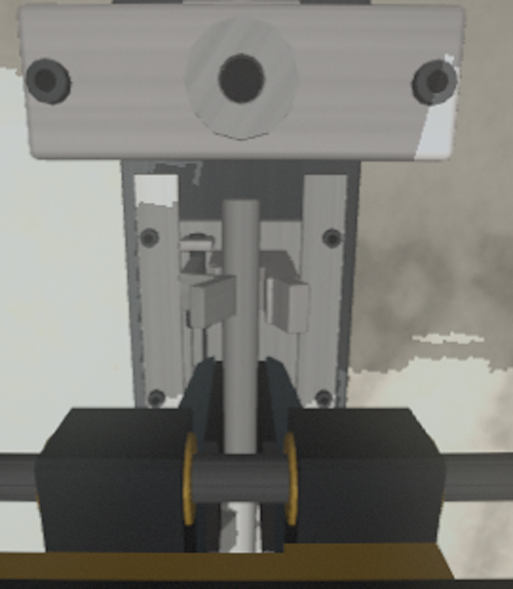

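The hook (px 190–236, 280–325) now overlaps the bar's left edge. I'll press slightly more to confirm it is bottomed.

Emit:
{"api": "arm_command", "payload": {
  "slide": [
    [0.15,0,0],
    [0.3,0,0],
    [0.3,0,0]
  ],
  "turn": [
    [0,0,0],
    [0,0,0],
    [0,0,0]
  ],
  "grip": [255,255,255]
}}

```text
time_s: 10.52
ee_pos: [544.2, -13.0, 66.2]
ee_rot: [82.5, 89.9, 1.7]
force: [-2.1, 1.6, 19.4]
gripper_width: 10.8
```

Emit:
{"api": "arm_command", "payload": {
  "slide": [
    [-0.3,0,0],
    [-0.3,0,0],
    [-0.3,0,0],
    [-0.3,0,0],
    [-0.3,0,0],
    [-0.3,0,0],
    [-0.3,0,0],
    [-0.3,0,0],
    [-0.3,0,0],
    [-3,0,0],
    [-6,0,0],
    [-9,0,0],
    [-11,0,0],
    [-11,0,0],
    [-11,0,0]
  ],
  "turn": [
    [0,0,0],
    [0,0,0],
    [0,0,0],
    [0,0,0],
    [0,0,0],
    [0,0,0],
    [0,0,0],
    [0,0,0],
    [0,0,0],
    [0,0,0],
    [0,0,0],
    [0,0,0],
    [0,0,0],
    [0,0,0],
    [0,0,0]
  ],
  "grip": [255,255,100,80,60,40,20,0,0,0,0,0,0,0,0]
}}

```text
time_s: 11.77
ee_pos: [544.5, -13.0, 174.4]
ee_rot: [79.6, 89.9, -1.2]
force: [0.4, 0.5, -0.8]
gripper_width: 90.6
```

Run:
```python
from h import *
s=env.state();print(s['ee_pos'].round(1),s['force'].round(1),s['gripper_width']); T=wristT(s)
im,d=env.grab_frame('wrist'); save(cv2.resize(im[20:330,130:400],None,fx=1.9,fy=1.9,interpolation=cv2.INTER_CUBIC),'w8.png')
cal=env.calibration('wrist')
P=np.full((384,512,3),-99.)
for v in range(0,250):
    for u in range(130,400):
        if d[v,u]>0:P[v,u]=unproj(cal,u,v,depth=d[v,u],T=T)
np.save('P8.npy',P);Z=P[...,2]
o=np.array([543.6,-13]);ex=np.array([np.cos(np.radians(99.2)),np.sin(np.radians(99.2))]);ey=np.array([-ex[1],ex[0]])
m=(Z>96)&(Z<116);n,l,st,_=cv2.connectedComponentsWithStats(m.astype(np.uint8));i=1+np.argmax(st[1:,4]);q=P[l==i];r=cv2.minAreaRect(q[:,:2].astype(np.float32));print('arch',r)
o2=np.array(r[0])-98*ex; print('o from arch',o2)
J=np.stack([(P[...,:2]-o2)@ex,(P[...,:2]-o2)@ey,Z],-1)
for a in range(-74,76,4):
    k=(abs(J[...,0]-a)<1)&(abs(J[...,1])<6.5)&(Z>55)&(Z<80)
    if k.sum(): q=J[k]; print(a,k.sum(),q[:,1].min().round(1),q[:,1].max().round(1),np.percentile(q[:,2],90).round(1))
for side in (1,-1):
    k=(J[...,1]*side>2)&(abs(J[...,1])<25)&(Z>75)&(Z<92)&(abs(J[...,0])<60)
    for sg in (1,-1):
        q=J[k&(J[...,0]*sg>0)]
        if len(q): print(side,sg,q.min(0).round(1),q.max(0).round(1))
```

```text
[544.5 -13.  174.4] [ 0.4  0.5 -0.8] 90.64971548084627
arch ((528.2691650390625, 82.57488250732422), (95.73883056640625, 31.364255905151367), 9.365959167480469)
o from arch [543.93752143 -14.16447147]
-66 2 -4.9 4.8 66.0
-62 17 -5.9 4.8 69.3
-58 19 -5.9 4.8 69.4
-54 14 -5.9 4.7 68.8
-50 18 -5.9 2.6 69.1
-46 21 -5.8 6.5 76.5
-42 19 -5.8 6.5 78.7
-38 26 -5.8 5.8 78.0
-34 22 -5.8 5.8 71.4
-30 21 -5.7 4.6 69.2
-26 20 -5.7 4.6 68.7
-22 20 -5.7 4.6 69.5
-18 19 -5.7 4.6 69.1
-14 20 -5.6 4.6 68.4
-10 21 -5.6 4.6 69.4
-6 24 -5.6 5.6 68.7
-2 23 -5.6 5.6 69.4
2 22 -5.5 5.6 69.3
6 23 -5.5 5.5 69.0
10 23 -5.5 5.5 68.7
14 24 -5.5 5.5 68.9
18 24 -5.4 5.5 69.0
22 22 -5.4 5.5 68.7
26 24 -5.4 5.4 69.2
30 26 -6.4 5.4 69.6
34 26 -6.3 5.4 69.1
38 28 -6.3 6.0 77.8
42 28 -6.3 6.0 78.2
46 30 -6.2 6.0 77.7
50 30 -6.2 6.4 69.3
54 23 -5.2 5.3 69.6
58 26 -5.2 5.3 69.5
62 27 -5.2 5.3 69.6
66 24 -5.2 5.2 69.3
70 33 -5.2 5.3 69.1
1 1 [36.9  3.3 75.4] [49.  14.1 86.9]
1 -1 [-46.9   3.5  75.3] [-34.6  13.4  86.6]
-1 1 [ 36.1 -18.5  75. ] [50.  -7.7 89. ]
-1 -1 [-48.1 -18.3  75.1] [-33.5  -7.6  89.1]
```

View pics/w8.png

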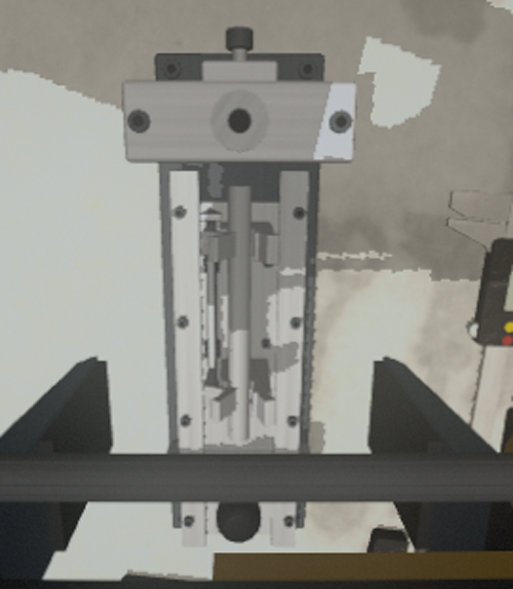

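Run:
```python
from h import *
P=np.load('P8.npy');Z=P[...,2]
a=np.radians(99.2);ex=np.array([np.cos(a),np.sin(a)]);ey=np.array([-ex[1],ex[0]])
o2=np.array([543.94,-14.16]);J=np.stack([(P[...,:2]-o2)@ex,(P[...,:2]-o2)@ey,Z],-1)
k=(abs(J[...,1])<3)&(Z>64)&(Z<73)
q=J[k]; print(q[:,0].min(),q[:,0].max(), np.sort(q[:,0])[:8].round(1),np.sort(q[:,0])[-8:].round(1))
k=(abs(J[...,1])<3)&(Z>20)&(Z<63)&(J[...,0]<-40);print(J[k][:,0].max())
print(J[235:250,250:256,2].round(0))
```

```text
-64.42452389873152 71.00929486581956 [-64.4 -64.4 -64.1 -63.9 -63.8 -63.3 -62.9 -62.8] [70.1 70.1 71.  71.  71.  71.  71.  71. ]Traceback (most recent call last):
  File "<stdin>", line 7, in <module>
    return umr_maximum(a, axis, None, out, keepdims, initial, where)
ValueError: zero-size array to reduction operation maximum which has no identity
```

Run:
```python
from h import *
s=env.state();T=wristT(s);cal=env.calibration('wrist')
print(unproj(cal,255.8,294,z=87,T=T),unproj(cal,255.8,294,z=80,T=T))
im,d=env.grab_frame('wrist')
P=np.array([[unproj(cal,u,v,depth=d[v,u],T=T) if d[v,u]>0 else [0,0,-99] for u in range(225,290)] for v in range(270,320)])
q=P[(P[...,2]>70)&(P[...,2]<95)]; print(len(q),cv2.minAreaRect(q[:,:2].astype(np.float32)),q[:,2].max(), q.mean(0))
print([(np.round(r['point']).tolist(),round(r['p'],2)) for r in env.search_frame('wrist','knob')[:4]])
print([(np.round(r['point']).tolist(),round(r['p'],2)) for r in env.search_frame('wrist','bar_center')[:4]])
move([561.7,-124,130],9.2)
```

```text
[ 559.88959312 -117.86907769   87.        ] [ 560.72081703 -123.03991693   80.        ]
446 ((560.982666015625, -122.60264587402344), (23.821231842041016, 23.45321273803711), 45.22012710571289) 88.38975694592875 [ 560.73636561 -120.4301706    83.33223628]
[([557.0, -117.0, 83.0], 0.68)]
[([547.0, -6.0, 65.0], 0.59)]
t 11.9667 slide [ 4.18  0.07 11.26] turn [ 0.    -0.001  0.003] tooly yaw 9.23
```

Emit:
{"api": "arm_command", "payload": {
  "slide": [
    [0,0,4],
    [0,0.05,8],
    [2,0.05,11.2],
    [5,0.05,11.2],
    [7,0.05,11.2],
    [7,0.05,11.2],
    [7,0.05,11.2]
  ],
  "turn": [
    [0,0,0],
    [0,0,0],
    [0,0,0],
    [0,0,0],
    [0,0,0],
    [0,0,0],
    [0,0,0]
  ],
  "grip": [0,0,0,0,0,0,0]
}}

```text
time_s: 12.55
ee_pos: [561.4, -123.3, 101.8]
ee_rot: [-114.2, 89.8, 165.0]
force: [0.6, 0.3, -0.1]
gripper_width: 91.3
```

Run:
```python
from h import *
move([561.4,-123.7,67],9.2)
s=env.state();T=wristT(s);cal=env.calibration('wrist');print(s['force'])
im,d=env.grab_frame('wrist');save(cv2.resize(im,None,fx=1.55,fy=1.55,interpolation=cv2.INTER_CUBIC),'w9.png')
P=np.array([[unproj(cal,u,v,depth=d[v,u],T=T) if d[v,u]>0 else [0,0,-99] for u in range(200,312)] for v in range(170,270)])
q=P[(P[...,2]>68)&(P[...,2]<92)&(np.hypot(P[...,0]-561,P[...,1]+123)<20)]; print(len(q),cv2.minEnclosingCircle(q[:,:2].astype(np.float32)),q[:,2].max())
move([561.4,-123.7,67],9.2)
```

```text
t 12.55 slide [3.48 0.   0.04] turn [ 0.    -0.002  0.004] tooly yaw 9.21
[ 0.6291543   0.30541087 -0.14548217]
1043 ((561.3141479492188, -123.65383911132812), 12.697511672973633) 88.79196062656993
t 12.6 slide [ 3.63 -0.12  0.01] turn [ 0.001 -0.     0.001] tooly yaw 9.24
```

View pics/w9.png

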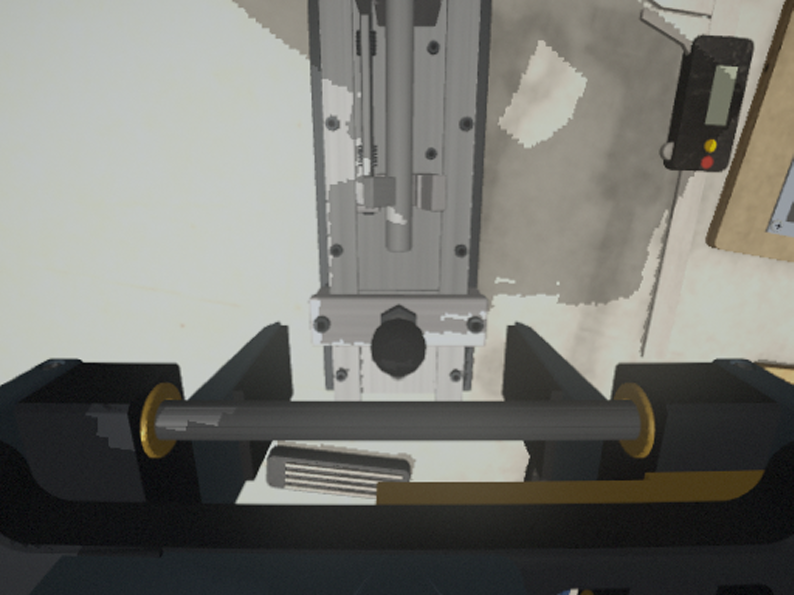

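Knob centre (398,347) lies between the fingers; measured (561.3, −123.7), as predicted from the jig. Descending and gripping.

Emit:
{"api": "arm_command", "payload": {
  "slide": [
    [1.5,0,0],
    [2.8,0,0],
    [3.5,0,0],
    [3.5,0,0],
    [3.5,0,0],
    [3.5,0,0],
    [3.5,0,0],
    [3.5,0,0],
    [3.5,0,0],
    [3.5,0,0],
    [3.5,0,0],
    [3.5,0,0],
    [3.5,0,0],
    [3.5,0,0],
    [3.5,0,0],
    [3.5,0,0],
    [3.5,0,0]
  ],
  "turn": [
    [0,0,0],
    [0,0,0],
    [0,0,0],
    [0,0,0],
    [0,0,0],
    [0,0,0],
    [0,0,0],
    [0,0,0],
    [0,0,0],
    [0,0,0],
    [0,0,0],
    [0,0,0],
    [0,0,0],
    [0,0,0],
    [0,0,0],
    [0,0,0],
    [0,0,0]
  ],
  "grip": [0,0,0,0,255,255,255,255,255,255,255,255,255,255,255,255,255],
  "newtons": 55
}}

```text
time_s: 14.02
ee_pos: [561.8, -123.6, 68.3]
ee_rot: [-100.0, 89.9, 179.3]
force: [-2.8, -1.6, 2.0]
gripper_width: 24.1
```

Run:
```python
from h import *
move([561.4,-123.7,81],9.2)
s=env.state();print(s['force'],s['gripper_width'],s['ee_pos'])
```

```text
t 14.0167 slide [-1.27 -0.05  0.  ] turn [ 0.001 -0.     0.002] tooly yaw 9.23
[-2.78040841 -1.63912687  2.00249965] 24.089708889487923 [ 561.83124715 -123.58320548   68.33808465]
```

Emit:
{"api": "arm_command", "payload": {
  "slide": [
    [-0.3,0,0],
    [-0.6,0,0],
    [-0.9,0,0],
    [-1.2,0,0],
    [-1.4,0,0],
    [-1.5,0,0],
    [-1.5,0,0],
    [-1.5,0,0]
  ],
  "turn": [
    [0,0,0],
    [0,0,0],
    [0,0,0],
    [0,0,0],
    [0,0,0],
    [0,0,0],
    [0,0,0],
    [0,0,0]
  ],
  "grip": [255,255,255,255,255,255,255,255]
}}

```text
time_s: 14.68
ee_pos: [561.8, -123.5, 82.5]
ee_rot: [-105.1, 89.9, 174.1]
force: [-1.0, -2.4, -15.3]
gripper_width: 23.8
```

Run:
```python
from h import *
s=env.state();T=wristT(s);cal=env.calibration('wrist');print(s['force'],s['ee_pos'],s['gripper_width'])
im,d=env.grab_frame('wrist');save(cv2.resize(im,None,fx=1.55,fy=1.55,interpolation=cv2.INTER_CUBIC),'w10.png')
s=env.state();print(s['force'],s['ee_pos'])
```

```text
[ -0.95758622  -2.4221023  -15.34120017] [ 561.79735521 -123.49079437   82.52178557] 23.81741863770862
[ -0.81737943  -3.04713263 -16.5747634 ] [ 561.79456498 -123.50077424   82.52325038]
```

View pics/w10.png

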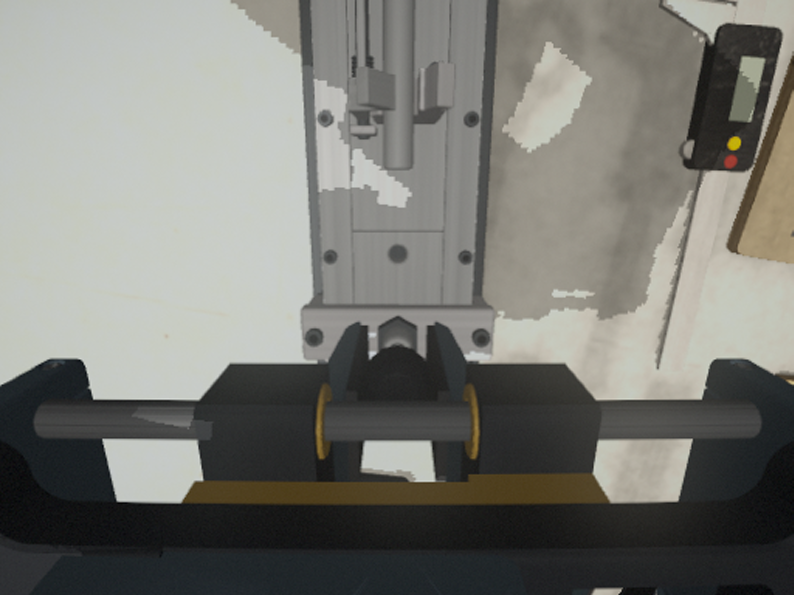

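Emit:
{"api": "arm_command", "payload": {
  "slide": [
    [-0.05,0,0],
    [-0.05,0,0],
    [-0.05,0,0],
    [-0.05,0,0],
    [-0.05,0,0],
    [-0.05,0,0],
    [-0.05,0,0],
    [-0.05,0,0]
  ],
  "turn": [
    [0,0,0],
    [0,0,0],
    [0,0,0],
    [0,0,0],
    [0,0,0],
    [0,0,0],
    [0,0,0],
    [0,0,0]
  ],
  "grip": [255,255,255,255,255,255,255,255]
}}

```text
time_s: 15.4
ee_pos: [561.8, -123.5, 82.6]
ee_rot: [-107.4, 89.9, 171.9]
force: [0.9, -4.5, -26.2]
gripper_width: 23.8
```

Run:
```python
from h import *
s=env.state();T=wristT(s);cal=env.calibration('wrist');print(s['force'],s['ee_pos'],s['gripper_width'])
im,d=env.grab_frame('wrist');save(cv2.resize(im[:250,130:400],None,fx=2.2,fy=2.2,interpolation=cv2.INTER_CUBIC),'w11.png')
P=np.array([[unproj(cal,u,v,depth=d[v,u],T=T) if d[v,u]>0 else [0,0,-99] for u in range(180,340)] for v in range(0,250)]);Z=P[...,2]
a=np.radians(99.2);ex=np.array([np.cos(a),np.sin(a)]);ey=np.array([-ex[1],ex[0]])
o2=np.array([543.9,-13.5]);J=np.stack([(P[...,:2]-o2)@ex,(P[...,:2]-o2)@ey,Z],-1)
k=(abs(J[...,1])<3)&(Z>64)&(Z<73)&(J[...,0]>-60);print('bar near end',J[k][:,0].min(),'z',np.median(J[k][:,2]))
for sd in (1,-1):
    k=(J[...,1]*sd>2)&(abs(J[...,1])<25)&(Z>75)&(Z<92)&(abs(J[...,0])<70);q=J[k];print(sd,q.min(0),q.max(0))
k=(np.hypot(P[...,0]-561.4,P[...,1]+123.6)<8)&(Z>70)&(Z<115);print('knob top',np.percentile(P[k][:,2],[50,90]),k.sum())
im,d=env.grab_frame('scene');save(cv2.resize(im[140:270,180:340],None,fx=4.5,fy=4.5,interpolation=cv2.INTER_CUBIC),'s11.png')
im,d=env.grab_frame('top');save(cv2.resize(im[145:255,85:385],None,fx=2.6,fy=2.6,interpolation=cv2.INTER_CUBIC),'t11.png')
s=env.state();print(s['force'],s['ee_pos'],s['time_s'])
for l in ['screwdriver_red','hex_keys','gauge_block']:
    print(l,[(np.round(r['point']).tolist(),round(r['p'],2)) for r in env.search_frame('top',l)[:2]])
```

```text
[  0.89748939  -4.5084774  -26.170574  ] [ 561.78662782 -123.48952112   82.63629949] 23.847758719940295
bar near end -29.34967410739525 z 68.46318477329693
1 [-8.76348281  3.33507122 75.00353955] [ 3.6505369  14.33805537 87.28162155]
-1 [ -9.89614135 -18.71611812  75.12637653] [ 4.79437046 -6.99738605 89.54981834]
knob top [100.22792482 101.02598116] 233
[  0.89893411  -4.45939845 -25.72880845] [ 561.77156087 -123.48900405   82.6295876 ] 15.55
screwdriver_red [([471.0, 324.0, 23.0], 0.84)]
hex_keys [([542.0, -251.0, 11.0], 0.52)]
gauge_block [([594.0, 336.0, 28.0], 0.52)]
```

View pics/w11.png

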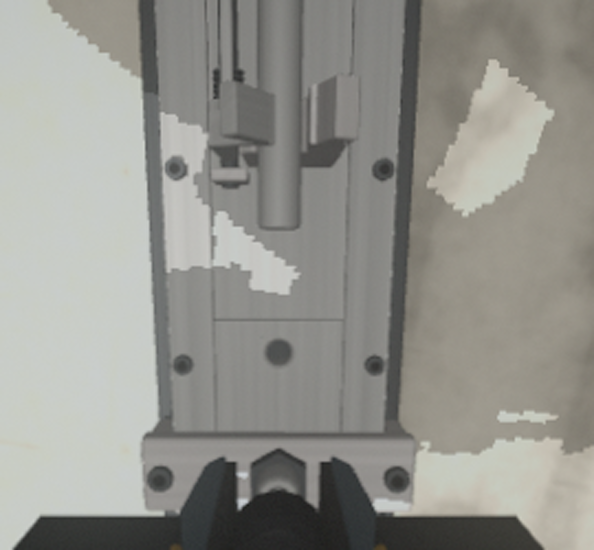

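View pics/t11.png

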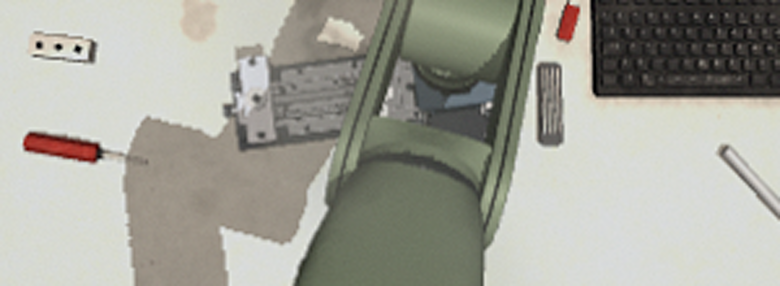

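View pics/s11.png

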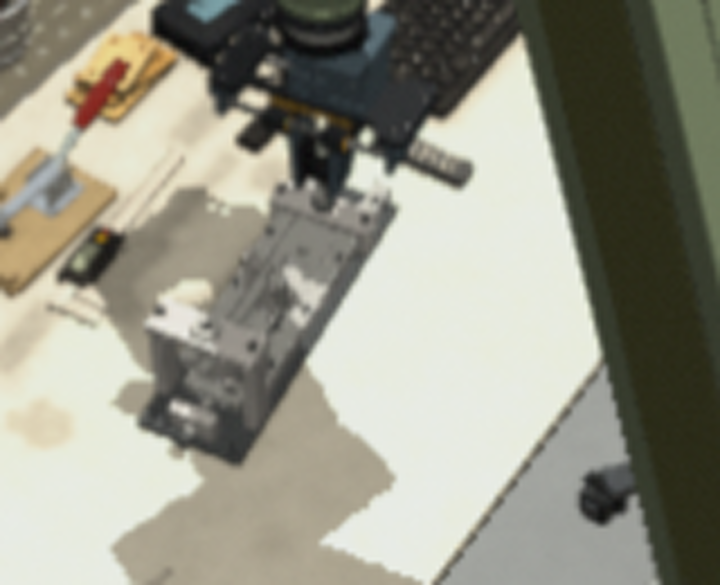

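Emit:
{"api": "arm_command", "payload": {
  "slide": [
    [0.04,0,0],
    [0.04,0,0],
    [0.04,0,0],
    [0.04,0,0],
    [0.04,0,0],
    [0.04,0,0]
  ],
  "turn": [
    [0,0,0],
    [0,0,0],
    [0,0,0],
    [0,0,0],
    [0,0,0],
    [0,0,0]
  ],
  "grip": [255,255,255,255,255,255]
}}

```text
time_s: 16.2
ee_pos: [561.8, -123.5, 82.6]
ee_rot: [-106.3, 89.9, 172.9]
force: [1.2, -4.4, -26.8]
gripper_width: 24.0
```

Run:
```python
from h import *
a=np.radians(99.2);ex=np.array([np.cos(a),np.sin(a)]);ey=np.array([-ex[1],ex[0]])
cal=env.calibration('wrist');o2=np.array([543.9,-13.5])
for i in range(2):
    s=env.state();T=wristT(s);print(s['force'],s['ee_pos'],s['time_s'])
    im,d=env.grab_frame('wrist')
    P=np.array([[unproj(cal,u,v,depth=d[v,u],T=T) if d[v,u]>0 else [0,0,-99] for u in range(180,340)] for v in range(0,250)]);Z=P[...,2]
    J=np.stack([(P[...,:2]-o2)@ex,(P[...,:2]-o2)@ey,Z],-1)
    k=(abs(J[...,1])<3)&(Z>64)&(Z<73)&(J[...,0]>-60);print('bar near end',J[k][:,0].min())
    for sd in (1,-1):
        k=(J[...,1]*sd>2)&(abs(J[...,1])<25)&(Z>75)&(Z<92)&(abs(J[...,0])<70);q=J[k];print(sd,q.min(0)[0],q.max(0)[0])
    # second hole & bridge for reference: dark hole in shuttle
    g=cv2.cvtColor(im,cv2.COLOR_RGB2GRAY)
save(im,'w12.png')
# shuttle tail plate edge: line at row ~146; hole ~ (257,160)
for uv in [(257,160),(257,146),(257,103.6)]: 
    p=unproj(cal,*uv,depth=d[int(uv[1])+ (8 if uv[1]==160 else 0),int(uv[0])],T=T); print(uv,(p[:2]-o2)@ex,p[2])
```

```text
[  1.19670958  -4.44208857 -26.80925934] [ 561.7800016  -123.46057391   82.6232576 ] 16.2
bar near end -29.323488571089122
1 -8.775163847073005 3.7948603402447807
-1 -9.793487075282384 4.718618842679225
[  0.10940242  -4.56221211 -25.00250763] [ 561.78399262 -123.46468262   82.64001286] 16.25
bar near end -29.335509860486557
1 -8.80253223455962 3.6314001740128163
-1 -9.84491229934963 4.914683101065566
(257, 160) -72.45292190518525 22.08294415937479
(257, 146) -61.21968403068354 22.391995540031104
(257, 103.6) -29.667706736133088 68.3034400765589
```

Run:
```python
from h import *
s=env.state();print(s['force'],s['ee_pos'],s['time_s'],s['gripper_width'])
print(env.job_done())
```

```text
[  0.17185215  -4.6888377  -24.88690968] [ 561.77291262 -123.50977126   82.60765359] 16.3 24.187077000103162
the job is handed in; nothing more can be done
None
```

The job is done and handed in at 16.3 s of the 54 s allowed. I pressed the shorter bar (about 139 × 12 mm) into the forks and let go of it. Then I pulled the plunger up and was still holding it out at hand-in.

**Bar seated:** It bottomed firmly: about 19 N for 0.3 mm of travel. After release it lay level, with its top at about 69 mm along its length against 70 mm nominal. Both hooks lay over it. Its middle was within about 1 mm of midway between the posts.

**Plunger out:** The tool rose 14.3 mm, and the knob's top read about 101 mm against about 88 mm before. The grip held with about 25 N of pull, against a 9 N spring, so it is on its stop. I eased the pull back by 0.4 mm, but the reading did not drop.

**Shuttle at its stop:** It had stopped moving by my last two pictures. The shuttle's first hole showed about 39.5 mm of travel, while the posts gave about 39 mm. Both fit the 40 mm stop within camera error.

**Bystanders:** The network's points for the screwdriver, hex keys and block agree with the first ones to within about 7 mm. The pictures show nothing disturbed.

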